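# Punch the centre of the second hole

### The job

The aluminium panel on the wooden board has one large hole cut and the other one only scribed. Stand the automatic punch upright with its foot inside the scribed circle, push its cap straight down until it snaps and bottoms, and leave the punch standing there with its cap sprung back up. Do not fire it anywhere else, and leave the screw jack where it stands.

Things in the scene. Friction and masses are not known exactly. Their poses are not given: they have to be found in the camera images.
- punch_mid (a point): Automatic punch, bare steel, loose, under 0.5 kg, upright on the bench in a row with jack and jar (66 mm tall), 65 mm or more apart along x. Round, 74 mm tall: foot 44 mm wide to 10 mm up; body 30 mm wide (gripped here) to 50 mm; thin rod 10 mm wide to 62 mm; flat cap 28 mm wide to 74 mm. Only it has a thin neck under a wide cap. Point: on its axis (z, up), half-way up, 37 mm above its underside.
- plunger (a joint): Travel of the punch's cap and rod into its body, in m: 0 cap up, 0.009 fully down at a hard stop. The push needed grows to about 11 N at 3 to 4 mm, then lets go with a snap to about 2 N near 9 mm; it has fired beyond 7 mm. Released, the cap springs back up to 0.
- mark (a point): Cross at the centre of the scribed circle (70 mm wide, thin dark lines) on the panel's top face, 16 mm above the bench; z up. The panel, 240 x 120 mm aluminium, is screwed to a fixed plywood board, 262 x 142 mm, and may lie turned any way. The hole already cut (66 mm wide) lies 120 mm away along this point's -x; x is the panel's long side.
- jack_mid (a point): Small screw jack, a bystander of the same bare steel, loose, upright, 60 mm tall: cone 46 mm wide at the foot, narrowing to 26 mm, then a collar 34 mm wide with small dark holes, then a stub 18 mm wide on top. Point: on its axis, 30 mm above its underside.
Not all that is in view belongs to the job. What is shaped like the part that bears punch_mid but green, pink or purple is not meant.

How it is judged:
On the way:
1. the punch, standing upright in the scribed circle, is pressed until it fires (value of joint plunger above 0.007 m and horizontal distance between punch_mid and mark below 0.015 m and z of punch_mid in the frame of mark between 0.033 and 0.042 m and angle between punch_mid's own z axis and vertical below 0.1 rad), for 0.05 s.
At the end, for the whole second after the job is handed in: The punch has fired in the scribed circle and stands upright (within 6 degrees) on the panel, its axis within 15 mm of the cross, its foot flat on the sheet, its cap back up (within 2 mm) (horizontal distance between punch_mid and mark below 0.015 m and z of punch_mid in the frame of mark between 0.033 and 0.042 m and angle between punch_mid's own z axis and vertical below 0.1 rad and value of joint plunger below 0.002 m); the robot touches nothing.
It fails at once if the punch is fired somewhere other than in the scribed circle (value of joint plunger above 0.0065 m and not (horizontal distance between punch_mid and mark below 0.017 m and z of punch_mid in the frame of mark below 0.045 m)).
It fails at once if the screw jack is moved by more than 30 mm (distance of jack_mid from where it was at the start of the episode above 0.03 m).
It also fails if it takes over 40 s, if anything falls off the work surface, if the arm or the gripper's body presses on something with over 40 N, if the wrist force passes 120 N, or if a joint passes its speed limit or range.

### The arm

A 6-joint arm with a two-finger parallel gripper is mounted at the origin on the work surface. World frame = base frame: x ahead of the robot, y to its left, z up, the work surface at z = 0. Lengths are in m, angles in rad, forces in N, time in s.
With the tool pointing down it reaches from about 0.375 to 0.9 m from the base axis. Payload 3.1 kg.
Tool frame: the origin (TCP) lies between the finger pads; the fingertips stand 11 mm ahead of it and the grasp point (between the pads) lies 8 mm behind it; z points along the fingers, y is the direction in which the jaws open and shut (so a half turn about z gives the same grasp; the last joint's range is limited). The gripper opens to 85 mm and grips with 20 to 120 N. Pads are 22 mm wide; open, the fingers measure 114 mm over their backs; the gripper's body (76 mm by 85 mm) begins 54 mm behind the grasp point. The pads swing forward as they close: fully open they stand 13 mm farther back than shut.
Start: joints at [-1.315, 0.527, 1.433, -0, 1.181, -0.178], TCP at [0.263, -0.567, 0.242] pointing down, gripper open.
Joint ranges: [-3.08, 3.08], [-0.75, 2.2], [0.22, 2.44], [-1.43, 4.57], [0, 2.65], [-2.85, 2.85]. Speed limits (rad/s): [2.79, 2.79, 3.14, 3.14, 3.14, 3.14].

### API

Orientations are given as a unit quaternion [x, y, z, w].
In Python, from station import manip gives the robot as it stands.
- The arm moves only by the tool move_arm, never from a script. Its argument "deltas" is a list of rows, each a list of 5 numbers: the shift along the tool's x, y, z in units of 40 cm (1.0 is 40 cm), then the turn about the tool's z in units of 0.5 rad (1.0 is 0.5 rad), then the opening in per cent of the stroke, from 0 (shut) to 100 (fully open). In form: [[x, y, z, twist, grip], ...]. A call has exactly 8 rows; each row is the pose to reach, as a shift and turn from the pose commanded when the call began, along the tool's axes at that moment; what a row does not reach only later rows make up. A row lasts 1/12 s, in which the tool goes at most 41.7 mm and 7.16 degrees, less where a joint would pass 70% of its speed; a pose out of reach is approached as far as the arm can. A call with a number of a shift or a turn outside -1 to 1 is refused whole. A call with a gripper value outside its range is refused whole. The fingers move at their own pace and stop on an object; "force" is the grip in N (left out, the last holds). Time passes only in rows, so rows that repeat a pose let the fingers close, or fill a call up. It gives the time, the measured TCP pose, the force and the opening at its end, in the units of the state.
- manip.sense(): the state, without advancing time (a new reading comes with each control period).
- manip.snapshot(name): name is "scene" or "top" or "wrist"; returns (picture, depth): 420x560x3 uint8, red, green, blue; 420x560 float32, m along the optical axis (not along the pixel's ray), 0 where there is no reading.
- manip.get_calibration(name): a dict with "vfov" (degrees; the focal length in pixels is half the picture's height over the tangent of half this angle, whatever the lens; pixels are square), "cx", "cy" (the principal point, pixels), "pose" (4x4, takes a point from camera to world coordinates). Camera axes: x right, y down, z forward; pixel columns grow to the right and rows downward; lengths in m; the calibration is good to about 2 mm. A picture is of the moment at which its call begins: read the wrist's pose just before it. get_calibration takes no time and is no camera call; for the wrist camera it gives the pose at the moment of the call.
- manip.sign_off(): hands the job in, once; it reports no verdict.
The state is a dict: "t": time; "q": joint angles; "qd": joint speeds; "tau": joint torques, N m; "tcp_pos": TCP position; "tool_rot": TCP orientation; "force": force on the tool from outside, world axes, zero at the start; "ft_torque": the same for the moment, N m; "finger_gap": opening from 0.0 (shut) to 1.0 (fully open).
Only numpy, scipy, OpenCV 4.12 (cv2) and the standard library are available. Lean on these libraries where they do the work, as an engineer would, in place of code of your own. Each camera call takes 0.05 s, during which the arm holds its last target.

## Working session

There is one attempt and no reset: what is moved stays moved. The work goes in short steps, Python scripts to look and compute and a tool call to move; the robot and the scene stay as the last step left them, time stands still between calls to the robot, and variables do not carry over. Pictures are saved under pics/ and viewed, and the job is handed in when it is done.

Besides the shell and the picture viewer there is one more tool, called after "Emit:" as name(argument=value, ...) on one line, values as JSON. move_arm: Moves the arm, as the interface text tells. Its arguments: {"type":"object","properties":{"deltas":{"type":"array","items":{"type":"array","items":{"type":"number"}}},"force":{"type":"number"}},"required":["deltas"]}

```bash
mkdir -p pics; cat > h.py <<'E'
import numpy as np, cv2
from station import manip
def snap(n,name):
    c=manip.get_calibration(n); p,d=manip.snapshot(n)
    cv2.imwrite(f'pics/{name}.png',p[:,:,::-1]); np.savez(f'{name}.npz',p=p,d=d,pose=c['pose'],v=c['vfov'],cx=c['cx'],cy=c['cy'])
def load(name): return np.load(f'{name}.npz')
def world(s,u,v,z=None,d=None):
    f=210/np.tan(np.radians(float(s['v']))/2); r=np.array([(u-float(s['cx']))/f,(v-float(s['cy']))/f,1.])
    P=s['pose']; R=P[:3,:3]@r; o=P[:3,3]
    if z is not None: return o+R*(z-o[2])/R[2]
    if d is None: d=s['d'][int(round(v)),int(round(u))]
    return o+R*d
def crop(name,out,u0,v0,u1,v1,k):
    im=cv2.imread(f'pics/{name}.png')[v0:v1,u0:u1]; cv2.imwrite(f'pics/{out}.png',cv2.resize(im,None,fx=k,fy=k,interpolation=cv2.INTER_CUBIC))
E
python3 - <<'E'
from h import *
s=manip.sense();print({k:np.round(v,3) for k,v in s.items()})
for n in ['scene','top','wrist']: snap(n,n+'0'); print(n,np.round(manip.get_calibration(n)['pose'],3),manip.get_calibration(n)['vfov'])
E
```

```text
{'t': np.float64(0.0), 'q': array([-1.315,  0.528,  1.434,  0.   ,  1.181, -0.178]), 'qd': array([-0.001,  0.001,  0.   , -0.002,  0.001, -0.001]), 'tau': array([-0.0000e+00, -4.4236e+01, -1.7802e+01, -0.0000e+00,  9.0000e-03,
        0.0000e+00]), 'tcp_pos': array([ 0.263, -0.566,  0.241]), 'tool_rot': array([ 0.977,  0.215, -0.   , -0.001]), 'force': array([ 0.713, -0.835,  0.002]), 'ft_torque': array([ 0.037, -0.016,  0.056]), 'finger_gap': np.float64(1.002)}
scene [[-0.284  0.818 -0.501  0.985]
 [ 0.959  0.25  -0.136  0.06 ]
 [ 0.014 -0.518 -0.855  0.869]
 [ 0.     0.     0.     1.   ]] 49.349407605574584
top [[-0.003 -0.992  0.126  0.399]
 [-1.     0.006  0.027 -0.076]
 [-0.028 -0.126 -0.992  0.756]
 [ 0.     0.     0.     1.   ]] 56.51673039110531
wrist [[ 0.42  -0.868 -0.266  0.33 ]
 [-0.908 -0.402 -0.122 -0.536]
 [-0.001  0.292 -0.956  0.373]
 [ 0.     0.     0.     1.   ]] 65.03477468894529
```

View pics/scene0.png

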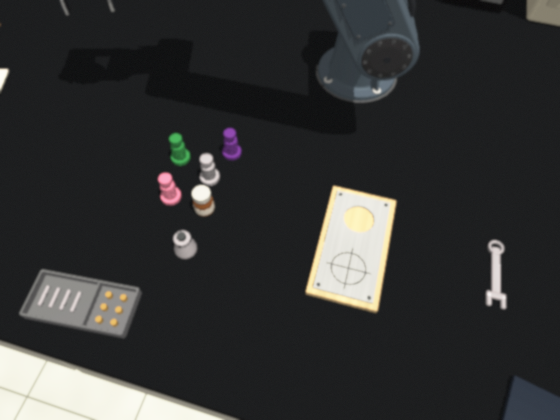

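View pics/top0.png

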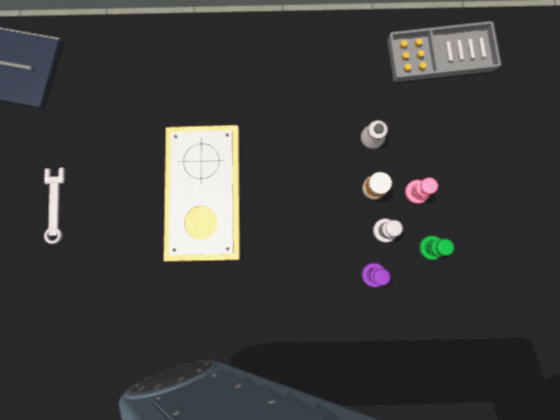

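View pics/wrist0.png

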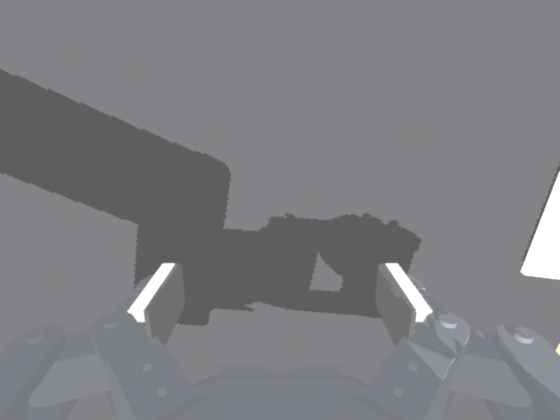

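Candidates in top0: bare steel with a thin neck at (388,229), jack at (375,134), jar at (377,186), and coloured look-alikes at pink (424,190), green (437,247) and purple (376,275). I choose (388,229) and will check it in a close crop.

```bash
python3 - <<'E'
from h import *
crop('top0','c1',340,100,480,300,4) 
crop('scene0','c2',150,120,260,270,5)
crop('top0','c3',150,115,250,270,5)
E
cd pics; python3 -c "
import cv2
for n in ['c1','c2','c3']:
    im=cv2.imread(n+'.png')
    print(im.shape)"
```

```text
(800, 560, 3)
(750, 550, 3)
(775, 500, 3)
```

```bash
cd pics; python3 -c "
import cv2
im=cv2.imread('c1.png');cv2.imwrite('c1b.png',im[0:600]) ;cv2.imwrite('c1c.png',im[200:800])
im=cv2.imread('c2.png');cv2.imwrite('c2b.png',im[:600])
im=cv2.imread('c3.png');cv2.imwrite('c3b.png',im[:600])"
```

```text
(no output)
```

View pics/c1c.png

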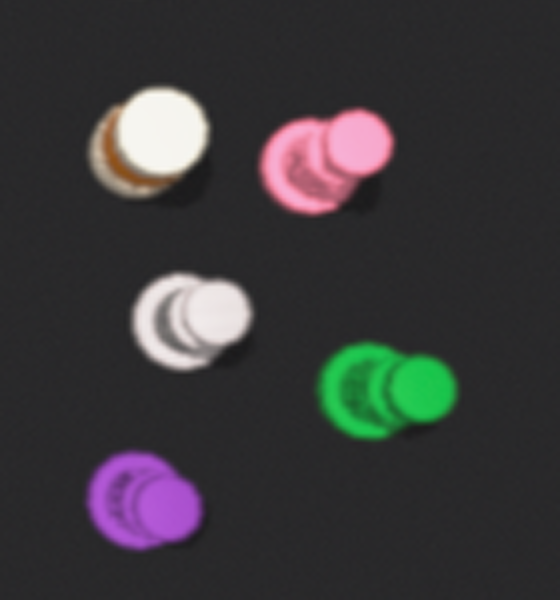

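View pics/c2b.png

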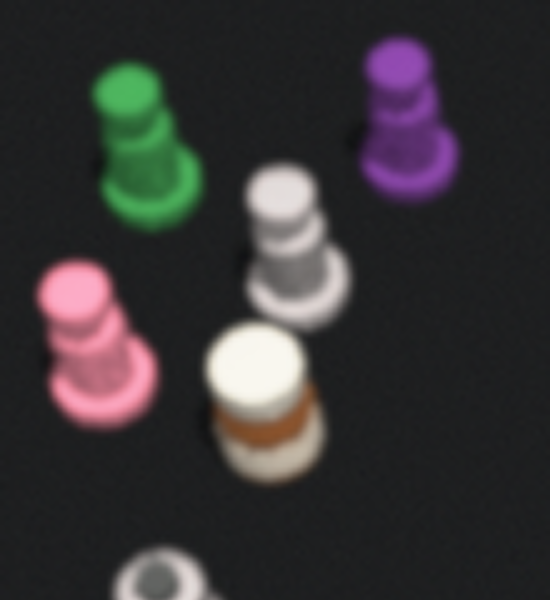

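View pics/c3b.png

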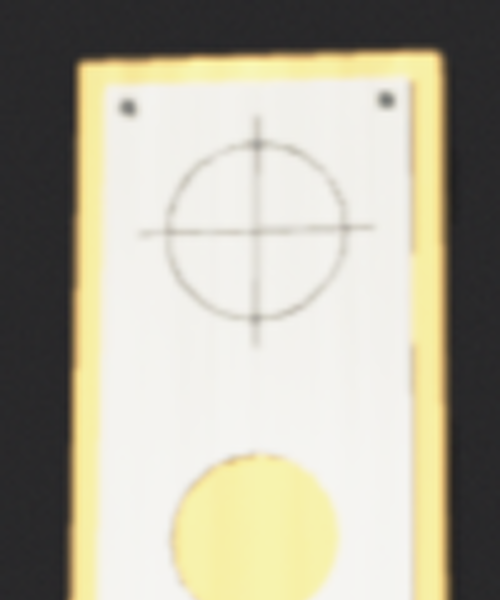

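The crops confirm it. The steel thing with foot, neck and cap has its cap at top0 (394,228); the cross is at (201,161).

```bash
python3 - <<'E'
from h import *
s=load('top0'); q=load('scene0')
pr=lambda n,x:print(n,np.round(x,4))
g=lambda u,v:(340+u/4-.4,100+(200+v)/4-.4)
pr('cap',world(s,*g(217,313),z=.074)); pr('foot',world(s,*g(181,321),z=.008))
pr('cap sc',world(q,150+281/5-.4,120+191/5-.4,z=.074))
pr('foot sc',world(q,150+297/5-.4,120+277/5-.4,z=.008))
pr('mark',world(s,201,160.8,z=.016)); pr('mark sc',world(q,349,268,z=.016))
for n,(u,v) in dict(jar=g(162,132),pink=g(358,144),green=g(422,388),purple=g(168,507)).items(): pr(n,world(s,u,v,z=.07))
pr('jack',world(s,377,130,z=.06))
E
```

```text
cap [ 0.4438 -0.2535  0.074 ]
foot [ 0.4443 -0.2535  0.008 ]
cap sc [ 0.4434 -0.2548  0.074 ]
foot sc [ 0.4426 -0.2559  0.008 ]
mark [0.58   0.0995 0.016 ]
mark sc [0.58   0.1007 0.016 ]
jar [ 0.5243 -0.2335  0.07  ]
pink [ 0.5183 -0.3191  0.07  ]
green [ 0.4112 -0.3411  0.07  ]
purple [ 0.3608 -0.2304  0.07  ]
jack [ 0.6238 -0.2335  0.06  ]
```

Emit:
move_arm(deltas=[[0.09,-0.065,0,0,100],[0.18,-0.13,0,0,100],[0.27,-0.19,0.02,0,100],[0.36,-0.255,0.04,0,100],[0.45,-0.32,0.06,0,100],[0.54,-0.38,0.08,0,100],[0.63,-0.445,0.1,0,100],[0.7385,-0.521,0.12,0,100]])

```text
t: 0.82
tcp_pos: [0.4276, -0.2795, 0.1989]
tool_rot: [0.977, 0.215, -0.0, -0.0]
force: [0.2, 0.1, -0.2]
finger_gap: 1.002
```

```bash
python3 - <<'E'
from h import *
s=manip.sense();print({k:np.round(s[k],4) for k in ['t','tcp_pos','tool_rot','q','qd']})
E
```

```text
{'t': np.float64(0.8167), 'tcp_pos': array([ 0.4276, -0.2795,  0.1989]), 'tool_rot': array([ 9.766e-01,  2.150e-01, -1.000e-04, -2.000e-04]), 'q': array([-0.798 ,  0.4368,  1.7617,  0.    ,  0.9436,  0.3394]), 'qd': array([ 9.407e-01,  6.700e-02,  1.699e-01,  6.000e-04, -2.564e-01,
        9.287e-01])}
```

Emit:
move_arm(deltas=[[0,0,0,0,100],[0,0,0,0,100],[0,0,0,0,100],[0,0,0,0,100],[0,0,0,0,100],[0,0,0,0,100],[0,0,0,0,100],[0,0,0,0,100]])

```text
t: 1.48
tcp_pos: [0.4268, -0.2822, 0.1995]
tool_rot: [0.977, 0.214, 0.0, 0.0]
force: [0.4, 0.0, -0.1]
finger_gap: 1.001
```

```bash
python3 - <<'E'
from h import *
s=manip.sense();print({k:np.round(s[k],4) for k in ['t','tcp_pos','tool_rot','q','qd']})
snap('wrist','w1')
E
```

```text
{'t': np.float64(1.4833), 'tcp_pos': array([ 0.4268, -0.2822,  0.1995]), 'tool_rot': array([9.767e-01, 2.144e-01, 1.000e-04, 1.000e-04]), 'q': array([-0.8029,  0.4368,  1.7595,  0.    ,  0.9451,  0.3356]), 'qd': array([ 0.0083, -0.0009,  0.0014,  0.0015,  0.001 , -0.0005])}
```

View pics/w1.png

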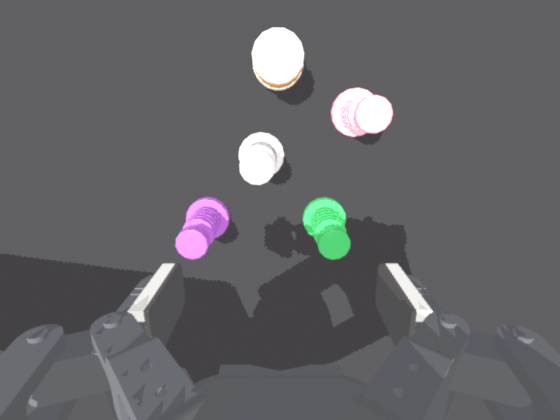

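The wrist view shows the steel punch with its foot at (262,154) and cap at (257,165), between purple, green and the jar.

```bash
python3 - <<'E'
from h import *
crop('w1','w1c',180,110,380,270,4)
s=load('w1')
print(np.round([world(s,257,165,z=.074),world(s,261.5,156,z=.008),world(s,334,243,z=.074),world(s,192,245,z=.074)],4))
E
```

```text
[[ 0.446  -0.254   0.074 ]
 [ 0.4436 -0.2552  0.008 ]
 [ 0.4123 -0.3397  0.074 ]
 [ 0.3604 -0.2314  0.074 ]]
```

View pics/w1c.png

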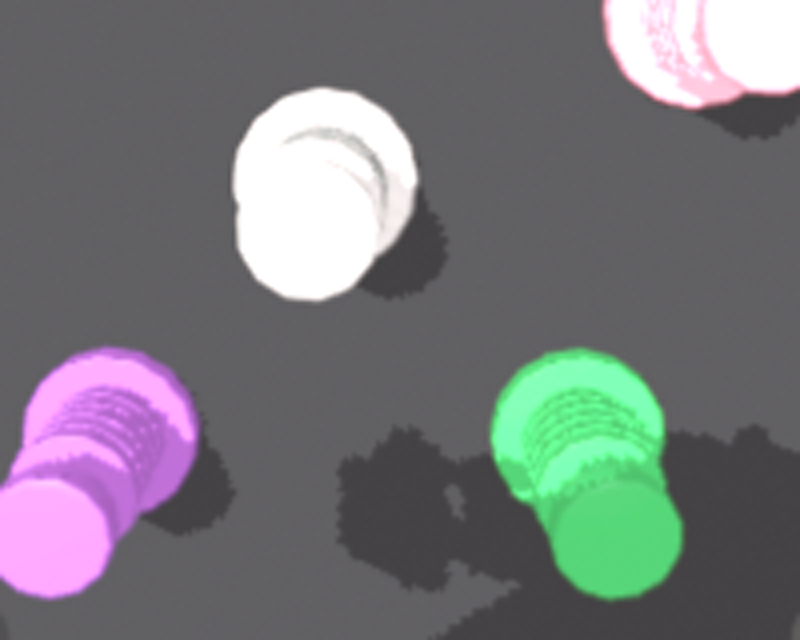

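Emit:
move_arm(deltas=[[0.0686,-0.046,0,0,100],[0.0686,-0.046,0.06,0,100],[0.0686,-0.046,0.12,0,100],[0.0686,-0.046,0.18,0,100],[0.0686,-0.046,0.236,0,100],[0.0686,-0.046,0.236,0,100],[0.0686,-0.046,0.236,0,100],[0.0686,-0.046,0.236,0,100]])

```text
t: 2.2
tcp_pos: [0.4449, -0.2538, 0.1058]
tool_rot: [0.977, 0.215, 0.0, 0.001]
force: [-0.3, -0.1, 0.4]
finger_gap: 0.997
```

```bash
python3 - <<'E'
from h import *
s=manip.sense();print({k:np.round(s[k],4) for k in ['t','tcp_pos','tool_rot','q','qd']})
snap('wrist','w2')
E
```

```text
{'t': np.float64(2.2), 'tcp_pos': array([ 0.4449, -0.2538,  0.1058]), 'tool_rot': array([9.766e-01, 2.151e-01, 4.000e-04, 5.000e-04]), 'q': array([-0.737 ,  0.5929,  1.8326,  0.    ,  0.7148,  0.4002]), 'qd': array([ 0.001 , -0.0192, -0.0088,  0.0003, -0.0031, -0.0011])}
```

View pics/w2.png

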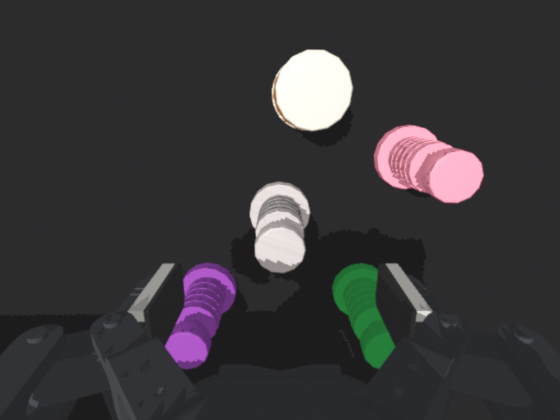

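Emit:
move_arm(deltas=[[0,0,0.04,0,100],[0,0,0.08,0,100],[0,0,0.12,0,100],[0,0,0.16,0,100],[0,0,0.198,0,100],[0,0,0.198,0,100],[0,0,0.198,0,100],[0,0,0.198,0,60]], force=30)

```text
t: 2.92
tcp_pos: [0.4451, -0.254, 0.0272]
tool_rot: [0.977, 0.215, 0.001, 0.001]
force: [-0.3, 0.5, 0.1]
finger_gap: 0.886
```

Emit:
move_arm(deltas=[[0,0,0,0,40],[0,0,0,0,30],[0,0,0,0,20],[0,0,0,0,10],[0,0,0,0,5],[0,0,0,0,5],[0,0,0,0,5],[0,0,0,0,5]], force=30)

```text
t: 3.58
tcp_pos: [0.4448, -0.2536, 0.0266]
tool_rot: [0.977, 0.215, 0.0, 0.001]
force: [0.8, 0.5, 5.2]
finger_gap: 0.341
```

```bash
python3 - <<'E'
from h import *
s=manip.sense();print({k:np.round(s[k],4) for k in ['t','tcp_pos','tool_rot','force','finger_gap']})
snap('wrist','w3')
E
```

```text
{'t': np.float64(3.5833), 'tcp_pos': array([ 0.4448, -0.2536,  0.0266]), 'tool_rot': array([9.766e-01, 2.152e-01, 4.000e-04, 6.000e-04]), 'force': array([0.8115, 0.4601, 5.1685]), 'finger_gap': np.float64(0.3407)}
```

View pics/w3.png

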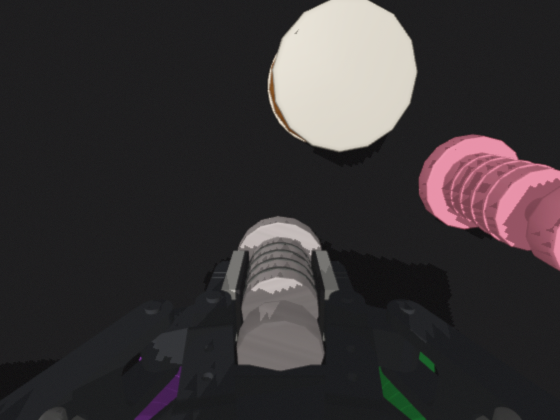

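Emit:
move_arm(deltas=[[0,0,-0.04,0,5],[0,0,-0.1,0,5],[0,0,-0.17,0,5],[0,0,-0.24,0,5],[0.03,-0.03,-0.3,0,5],[0.08,-0.08,-0.3,0,5],[0.14,-0.14,-0.3,0,5],[0.2,-0.195,-0.3,0,5]], force=40)

```text
t: 4.3
tcp_pos: [0.4835, -0.1475, 0.1458]
tool_rot: [0.977, 0.214, -0.0, -0.001]
force: [-0.3, 0.2, -5.7]
finger_gap: 0.341
```

Emit:
move_arm(deltas=[[0.06,-0.06,0,0,5],[0.12,-0.12,0,0,5],[0.18,-0.18,0,0,5],[0.24,-0.24,0,0,5],[0.3,-0.3,0,0,5],[0.36,-0.36,0,0,5],[0.42,-0.41,0,0,5],[0.45,-0.44,0,0,5]])

```text
t: 4.97
tcp_pos: [0.5739, 0.0899, 0.1449]
tool_rot: [0.976, 0.216, -0.0, -0.001]
force: [0.8, 0.1, -4.7]
finger_gap: 0.34
```

```bash
python3 - <<'E'
from h import *
s=manip.sense();print({k:np.round(s[k],4) for k in ['t','tcp_pos','tool_rot','force','finger_gap']})
snap('wrist','w4');snap('scene','s4')
E
```

```text
{'t': np.float64(4.9667), 'tcp_pos': array([0.5739, 0.0899, 0.1449]), 'tool_rot': array([ 9.763e-01,  2.163e-01, -1.000e-04, -6.000e-04]), 'force': array([ 0.8495,  0.127 , -4.7498]), 'finger_gap': np.float64(0.3397)}
```

View pics/w4.png

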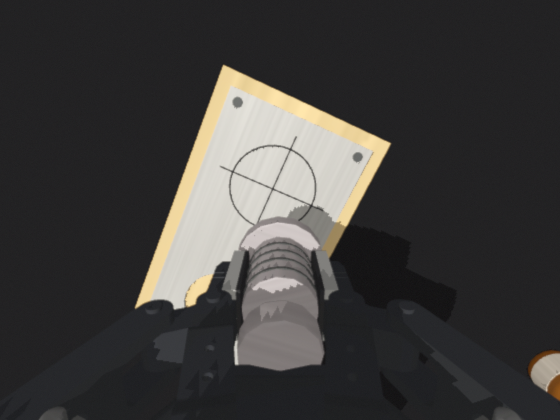

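View pics/s4.png

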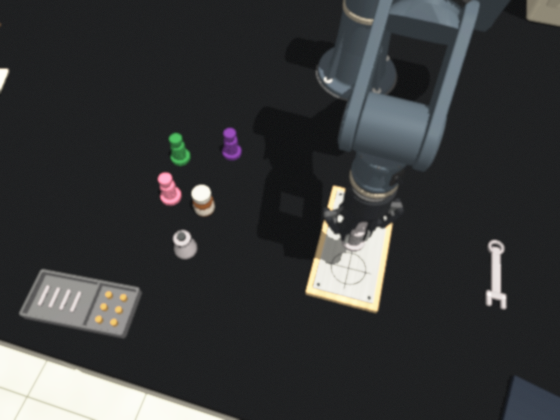

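```bash
python3 - <<'E'
from h import *
s=load('w4');print(np.round(world(s,272,188,z=.016),4)); t=manip.sense()['tcp_pos']
# expected projection of the foot rim / cap if axis at TCP
f=210/np.tan(np.radians(float(s['v']))/2)
def proj(X):
    P=s['pose'];c=P[:3,:3].T@(np.array(X)-P[:3,3]);return np.round([f*c[0]/c[2]+float(s['cx']),f*c[1]/c[2]+float(s['cy'])],1)
ax=np.array([.906,.422,0]);ay=np.array([.422,-.906,0])
b=t+np.array([0,0,-t[2]+ t[2]-.0268])
for h,r in((.01,.022),(.074,.014)):
    c=b+[0,0,h]; print(h,[proj(c+a*r) for a in (ax,-ax,ay,-ay)])
crop('w4','w4c',200,120,360,280,4)
E
```

```text
[0.5802 0.0997 0.016 ]
0.01 [array([279.6, 220.8]), array([279.7, 301. ]), array([323.8, 262.5]), array([235.4, 262.5])]
0.074 [array([279.4, 318. ]), array([279.5, 391.9]), array([324.4, 356.4]), array([234.6, 356.4])]
```

View pics/w4c.png

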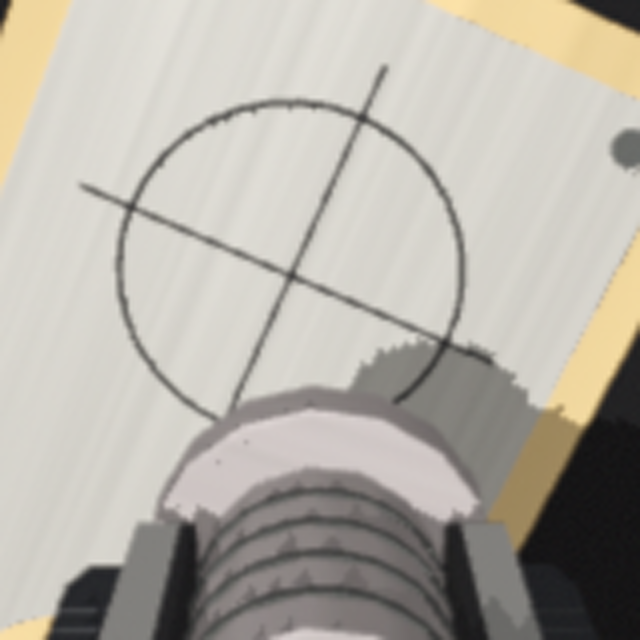

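Emit:
move_arm(deltas=[[0.01,-0.008,0.03,0,5],[0.0245,-0.016,0.06,0,5],[0.0245,-0.016,0.1,0,5],[0.0245,-0.016,0.14,0,5],[0.0245,-0.016,0.18,0,5],[0.0245,-0.016,0.2,0,5],[0.0245,-0.016,0.2,0,5],[0.0245,-0.016,0.2,0,5]])

```text
t: 5.73
tcp_pos: [0.5791, 0.0959, 0.0647]
tool_rot: [0.977, 0.215, -0.001, -0.0]
force: [-0.3, 0.1, -4.1]
finger_gap: 0.34
```

```bash
python3 - <<'E'
from h import *
s=manip.sense();print({k:np.round(s[k],4) for k in ['t','tcp_pos','tool_rot','force','finger_gap']})
d=np.array([.580,.0998,.0428])-s['tcp_pos']
from scipy.spatial.transform import Rotation as R
print(R.from_quat(s['tool_rot']).inv().apply(d)/.4)
snap('wrist','w5')
E
```

```text
{'t': np.float64(5.7333), 'tcp_pos': array([0.5791, 0.0959, 0.0647]), 'tool_rot': array([ 9.767e-01,  2.147e-01, -1.100e-03, -3.000e-04]), 'force': array([-0.2846,  0.1309, -4.0903]), 'finger_gap': np.float64(0.3395)}
[ 0.00638476 -0.00789971  0.05481304]
```

View pics/w5.png

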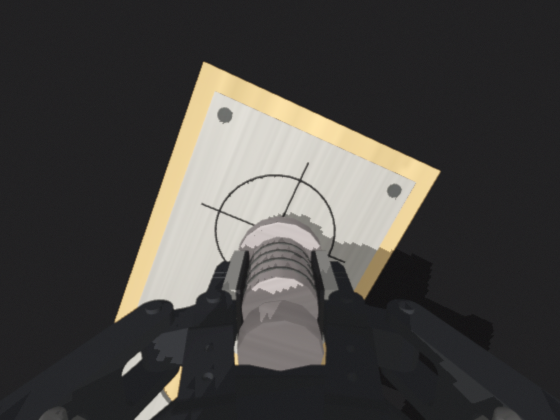

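Emit:
move_arm(deltas=[[0.0064,-0.008,0,0,5],[0.0064,-0.008,0.01,0,5],[0.0064,-0.008,0.02,0,5],[0.0064,-0.008,0.03,0,5],[0.0064,-0.008,0.04,0,5],[0.0064,-0.008,0.048,0,5],[0.0064,-0.008,0.053,0,5],[0.0064,-0.008,0.053,0,5]])

```text
t: 6.45
tcp_pos: [0.5803, 0.1004, 0.0439]
tool_rot: [0.977, 0.215, -0.001, -0.0]
force: [-0.6, -0.6, -3.9]
finger_gap: 0.343
```

Emit:
move_arm(deltas=[[0,0,0.001,0,5],[0,0,0.002,0,5],[0,0,0.003,0,5],[0,0,0.0035,0,5],[0,0,0.0035,0,5],[0,0,0.0035,0,5],[0,0,0.0035,0,5],[0,0,0.0035,0,5]])

```text
t: 7.12
tcp_pos: [0.5807, 0.1005, 0.0433]
tool_rot: [0.977, 0.215, 0.0, 0.0]
force: [0.1, -0.3, -3.8]
finger_gap: 0.346
```

Emit:
move_arm(deltas=[[0,0,0.001,0,5],[0,0,0.002,0,5],[0,0,0.003,0,5],[0,0,0.003,0,5],[0,0,0.003,0,5],[0,0,0.003,0,5],[0,0,0.003,0,5],[0,0,0.003,0,5]])

```text
t: 7.78
tcp_pos: [0.5808, 0.1004, 0.0426]
tool_rot: [0.977, 0.215, 0.0, 0.0]
force: [-2.6, 0.3, 5.1]
finger_gap: 0.34
```

Emit:
move_arm(deltas=[[0,0,0,0,40],[0,0,0,0,50],[0,0,0,0,60],[0,0,0,0,80],[0,0,0,0,90],[0,0,0,0,90],[0,0,0,0,90],[0,0,0,0,90]])

```text
t: 8.45
tcp_pos: [0.5807, 0.1004, 0.0419]
tool_rot: [0.977, 0.215, -0.0, -0.0]
force: [0.6, -0.2, 0.0]
finger_gap: 0.902
```

```bash
python3 - <<'E'
from h import *
s=manip.sense();print({k:np.round(s[k],4) for k in ['t','tcp_pos','tool_rot','force','finger_gap']})
snap('wrist','w6')
E
```

```text
{'t': np.float64(8.45), 'tcp_pos': array([0.5807, 0.1004, 0.0419]), 'tool_rot': array([ 0.9766,  0.2152, -0.    , -0.    ]), 'force': array([ 0.6427, -0.2471,  0.0154]), 'finger_gap': np.float64(0.9023)}
```

View pics/w6.png

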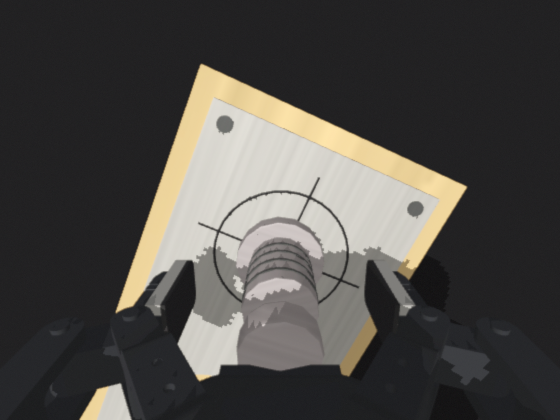

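The fingers are clear of the punch, which stands in the circle. Next I rise and look.

Emit:
move_arm(deltas=[[0,0,-0.02,0,90],[0,0,-0.06,0,90],[0,0,-0.12,0,90],[0,0,-0.18,0,90],[0,0,-0.24,0,90],[0,0,-0.28,0,60],[0,0,-0.28,0,20],[0,0,-0.28,0,0]])

```text
t: 9.17
tcp_pos: [0.5812, 0.1005, 0.1553]
tool_rot: [0.977, 0.215, 0.001, 0.0]
force: [-0.3, -0.2, 0.7]
finger_gap: 0.48
```

Emit:
move_arm(deltas=[[0,0,0,0,0],[0,0,0,0,0],[0,0,0,0,0],[0,0,0,0,0],[0,0,0,0,0],[0,0,0,0,0],[0,0,0,0,0],[0,0,0,0,0]])

```text
t: 9.83
tcp_pos: [0.5807, 0.1004, 0.1539]
tool_rot: [0.977, 0.215, -0.0, -0.0]
force: [-0.0, -0.1, 0.4]
finger_gap: 0.0
```

```bash
python3 - <<'E'
from h import *
s=manip.sense();print({k:np.round(s[k],4) for k in ['t','tcp_pos','tool_rot','force','finger_gap']})
snap('wrist','w7');snap('top','t7')
E
```

```text
{'t': np.float64(9.8333), 'tcp_pos': array([0.5807, 0.1004, 0.1539]), 'tool_rot': array([ 9.766e-01,  2.152e-01, -1.000e-04, -0.000e+00]), 'force': array([-0.003 , -0.0766,  0.3931]), 'finger_gap': np.float64(0.0001)}
```

View pics/w7.png

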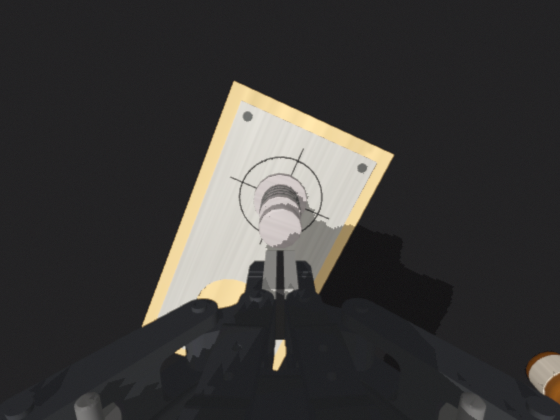

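View pics/t7.png

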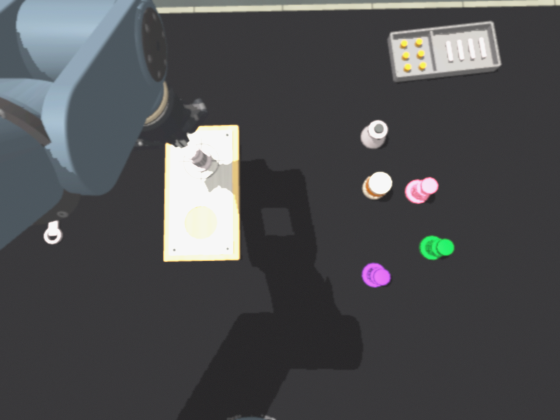

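```bash
python3 - <<'E'
from h import *
crop('w7','w7c',210,140,350,270,4)
s=load('w7')
print(np.round([world(s,280,226,z=.090),world(s,281,197,z=.026)],4))
E
```

```text
[[0.5819 0.1006 0.09  ]
 [0.5834 0.1003 0.026 ]]
```

View pics/w7c.png

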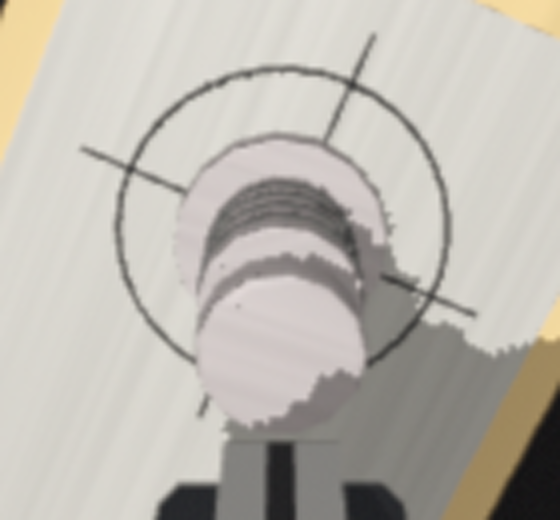

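Emit:
move_arm(deltas=[[0.003,0,0.03,0,0],[0.003,0,0.06,0,0],[0.003,0,0.09,0,0],[0.003,0,0.11,0,0],[0.003,0,0.12,0,0],[0.003,0,0.12,0,0],[0.003,0,0.12,0,0],[0.003,0,0.12,0,0]])

```text
t: 10.6
tcp_pos: [0.5823, 0.101, 0.1064]
tool_rot: [0.977, 0.215, 0.001, 0.0]
force: [0.4, 0.2, 0.5]
finger_gap: -0.004
```

Emit:
move_arm(deltas=[[0,0,0.0025,0,0],[0,0,0.005,0,0],[0,0,0.0075,0,0],[0,0,0.01,0,0],[0,0,0.0125,0,0],[0,0,0.015,0,0],[0,0,0.015,0,0],[0,0,0.015,0,0]])

```text
t: 11.27
tcp_pos: [0.5819, 0.1009, 0.1006]
tool_rot: [0.977, 0.215, 0.0, 0.0]
force: [-1.5, -0.2, 5.5]
finger_gap: 0.002
```

Emit:
move_arm(deltas=[[0,0,0.003,0,0],[0,0,0.006,0,0],[0,0,0.009,0,0],[0,0,0.012,0,0],[0,0,0.015,0,0],[0,0,0.018,0,0],[0,0,0.018,0,0],[0,0,0.018,0,0]])

```text
t: 11.93
tcp_pos: [0.5819, 0.1009, 0.0933]
tool_rot: [0.977, 0.215, 0.0, 0.0]
force: [-0.5, -1.0, 3.4]
finger_gap: 0.004
```

```bash
python3 - <<'E'
from h import *
s=manip.sense();print({k:np.round(s[k],4) for k in ['t','tcp_pos','tool_rot','force','finger_gap']})
snap('wrist','w8')
crop('w8','w8c',180,140,380,290,4)
E
```

```text
{'t': np.float64(11.9333), 'tcp_pos': array([0.5819, 0.1009, 0.0933]), 'tool_rot': array([9.766e-01, 2.152e-01, 2.000e-04, 1.000e-04]), 'force': array([-0.5138, -0.9959,  3.3752]), 'finger_gap': np.float64(0.0044)}
```

View pics/w8c.png

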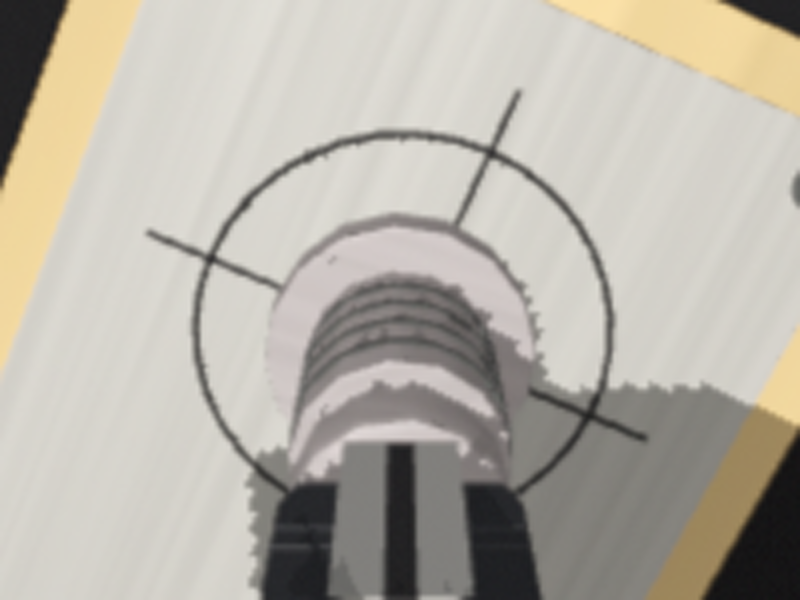

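Force has fallen from its peak to 3.4 N with the punch upright, so it has snapped. I now push on to the hard stop.

Emit:
move_arm(deltas=[[0,0,0.001,0,0],[0,0,0.002,0,0],[0,0,0.003,0,0],[0,0,0.004,0,0],[0,0,0.005,0,0],[0,0,0.005,0,0],[0,0,0.005,0,0],[0,0,0.005,0,0]])

```text
t: 12.65
tcp_pos: [0.582, 0.101, 0.092]
tool_rot: [0.977, 0.215, 0.0, 0.0]
force: [-2.0, -0.5, 11.7]
finger_gap: 0.002
```

Emit:
move_arm(deltas=[[0,0,0.001,0,0],[0,0,0.002,0,0],[0,0,0.0025,0,0],[0,0,0.0025,0,0],[0,0,0.0025,0,0],[0,0,0.0025,0,0],[0,0,0.0025,0,0],[0,0,0.0025,0,0]])

```text
t: 13.32
tcp_pos: [0.5821, 0.101, 0.0919]
tool_rot: [0.977, 0.215, 0.001, 0.0]
force: [-4.2, 0.1, 16.3]
finger_gap: 0.003
```

The tool barely moves (0.0920 to 0.0919 m) while the force climbs to 16 N: it is bottomed. Next I go straight up, slowly at first.

Emit:
move_arm(deltas=[[0,0,-0.006,0,0],[0,0,-0.012,0,0],[0,0,-0.02,0,0],[0,0,-0.03,0,0],[0,0,-0.05,0,0],[0,0,-0.1,0,0],[0,0,-0.16,0,0],[0,0,-0.2,0,0]])

```text
t: 13.98
tcp_pos: [0.5822, 0.1009, 0.1709]
tool_rot: [0.977, 0.215, 0.0, 0.0]
force: [0.2, 0.5, -0.8]
finger_gap: 0.001
```

Emit:
move_arm(deltas=[[-0.05,0,-0.05,0,0],[-0.1,0,-0.1,0,0],[-0.15,0,-0.1,0,0],[-0.15,0,-0.1,0,0],[-0.15,0,-0.1,0,0],[-0.15,0,-0.1,0,0],[-0.15,0,-0.1,0,0],[-0.15,0,-0.1,0,0]])

```text
t: 14.65
tcp_pos: [0.5281, 0.076, 0.2092]
tool_rot: [0.977, 0.215, -0.0, -0.0]
force: [0.2, -0.6, 0.1]
finger_gap: -0.002
```

```bash
python3 - <<'E'
from h import *
s=manip.sense();print({k:np.round(s[k],4) for k in ['t','tcp_pos','tool_rot','force','finger_gap']})
snap('wrist','w9');snap('top','t9');snap('scene','s9')
crop('w9','w9c',180,40,380,190,4)
crop('s9','s9c',290,180,410,320,4)
w=load('w9')
E
```

```text
{'t': np.float64(14.65), 'tcp_pos': array([0.5281, 0.076 , 0.2092]), 'tool_rot': array([ 9.765e-01,  2.153e-01, -1.000e-04, -1.000e-04]), 'force': array([ 0.2391, -0.5872,  0.1161]), 'finger_gap': np.float64(-0.0017)}
```

View pics/w9.png

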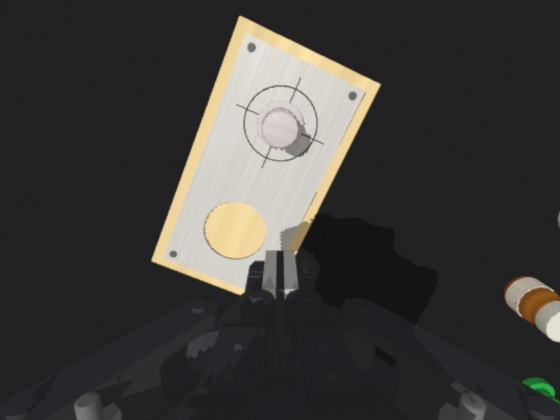

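View pics/s9c.png

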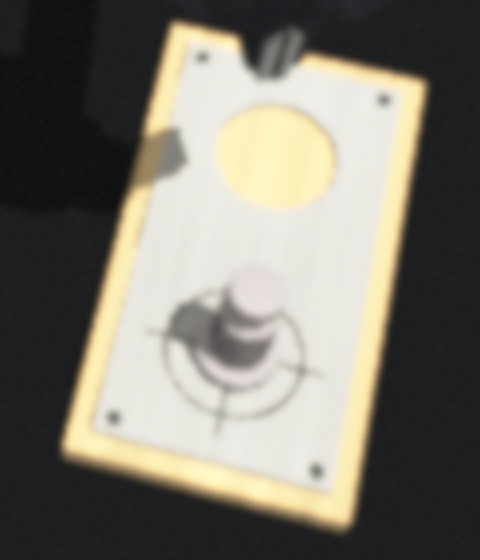

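```bash
python3 - <<'E'
from h import *
w=load('w9')
print('cap',np.round([world(w,280,129),world(w,276,126),world(w,280,129,z=.09)],4),'panel',np.round(world(w,255,150),4),'foot',np.round(world(w,281,121,z=.026),4))
a,b=load('top0')['p'],load('t9')['p']
print('jack region diff',np.abs(a[110:155,355:395].astype(int)-b[110:155,355:395]).mean())
E
```

```text
cap [[0.5802 0.0997 0.0902]
 [0.5809 0.1032 0.0898]
 [0.5802 0.0996 0.09  ]] panel [0.5472 0.1112 0.0164] foot [0.5832 0.0999 0.026 ]
jack region diff 34.437222222222225
```

View pics/t9.png

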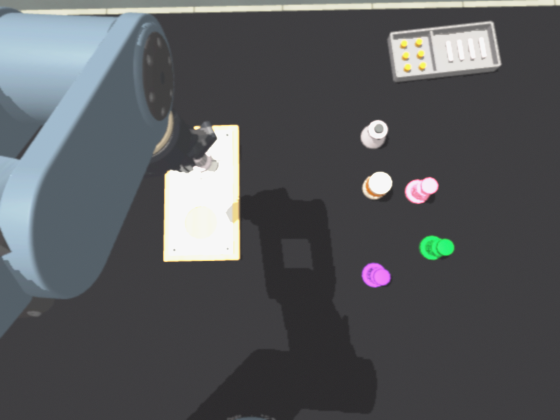

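View pics/w9c.png

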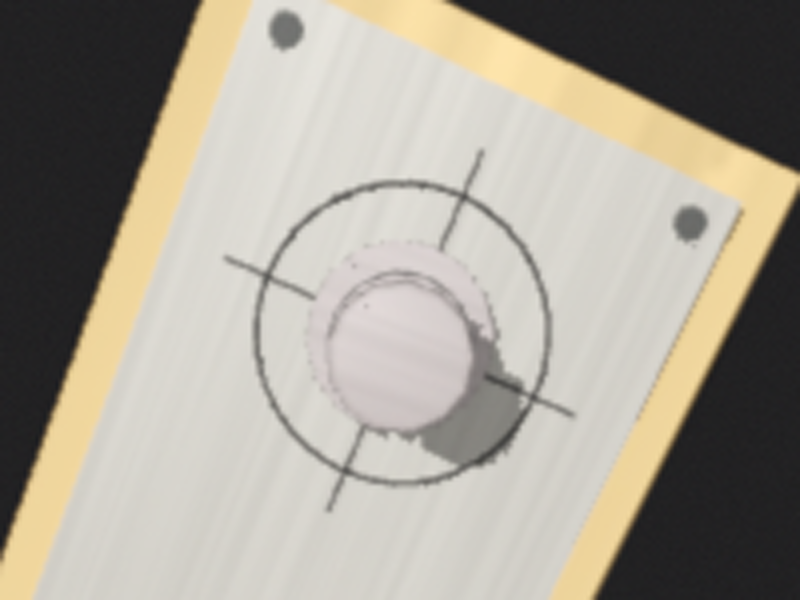

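The cap is back at 90 mm (16 + 74), and the punch stands upright about 2 mm from the cross. In t9 the jack is still at (375,134); the pixel difference there comes from brightness only.

```bash
python3 -c "
from station import manip
print(manip.sign_off())"
```

```text
the job is handed in; nothing more can be done
None
```

I moved the steel punch into the scribed circle, pressed its cap until it fired and bottomed, and left it standing there. The job was handed in at about 15 s of the 40 s allowed; sign-off gives no verdict.

- **Firing:** force rose to at least 5.5 N, then fell to 3.4 N as the cap went down. It then climbed to 16 N with the tool almost still, which I read as the hard stop. I did not catch the 11 N peak itself, because readings come only at the end of each call.
- **Final position:** the cap top measures 90 mm above the bench, which is 16 mm of panel plus 74 mm of punch, so it has sprung back up. The cap centre came out within 1 mm of the cross and the foot about 3 mm from it, and the punch looks upright.
- **Robot and jack:** the gripper is well clear of everything. The jack is still at its starting pixel in the top view. An automatic pixel comparison there did show a difference of 34 grey levels; I put that down to an overall brightness change, since the jack is in the same place.

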